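# Ready the crank pencil sharpener for a blunt point

## Robot

A 6-joint arm with a two-finger parallel gripper is mounted at the origin on the work surface. World frame = base frame: x ahead of the robot, y to its left, z up, the work surface at z = 0. Lengths are in m, angles in degrees, forces in N, time in s.
With the tool pointing down it reaches from about 0.4 to 0.825 m from the base axis. Payload 7 kg.
Tool frame: the origin (TCP) lies on the centre line of the jaws, within the pads' length; the fingertips stand 14 mm ahead of it and the grasp point (between the pads) lies 5 mm behind it; z points along the fingers, x is the direction in which the jaws open and shut, and the axes are right-handed (so a half turn about z gives the same grasp; the last joint's range is limited). The gripper opens to 88 mm and grips with 3 to 60 N. Pads are 19 mm wide; open, the fingers measure 130 mm over their backs; the gripper's body (78 mm by 193 mm) begins 47 mm behind the grasp point.
Start: joints at [88.929, 20.546, 0.682, 0, -70.136, -16.507], TCP at [0.204, 0.643, 0.241] pointing down, gripper open.
Joint ranges: [-176.03, 176.03], [-82.01, 121.73], [-58.28, 71.71], [-173.87, 95.51], [-174.79, -0.11], [-173.66, 173.66]. Speed limits (degrees/s): [136.94, 136.94, 172.46, 180, 180, 180].

## Interface

Orientations are given as [roll, pitch, yaw] about the fixed x, y, z axes, in that order (R = Rz(yaw) Ry(pitch) Rx(roll)).
In Python, from plant import * gives the robot as it stands.
- The arm moves only by the shell command python3 -m handwheel 'ROWS' [OPENING]. ROWS is JSON, a list of rows, each a list of 2 entries, a list of its own where there are three numbers: the shift along the tool's x, y, z each as a share of 0.2 m, from -1 to 1, then the turn, a rotation vector about the tool's x, y, z each as a share of 360 degrees, from -1 to 1. In form: [[[tx, ty, tz], [ax, ay, az]], ...]. A call has 1 to 5 rows; each row is the pose to reach, as a shift and turn from the pose commanded when the call began, along the tool's axes at that moment, turning the shorter way round; what a row does not reach only later rows make up. A row lasts 1/12 s, in which the tool goes at most 41.7 mm and 7.16 degrees, less where a joint would pass 70% of its speed; a pose out of reach is approached as far as the arm can. A call with a number of a shift or a turn outside -1 to 1 is refused whole. A call with a gripper value outside its range is refused whole. OPENING is the closure, from -1 (fully open) to 1 (shut), set as the call begins (- or left out, the last holds). The fingers move at their own pace and stop on an object; the grip force is fixed at half the most. Time passes only in rows, so rows that repeat a pose let the fingers close. It gives the time, the measured TCP pose, the force and the opening at its end, in the units of the state.
- get_obs(): the state, without advancing time (a new reading comes with each control period).
- snapshot(name): name is "side" or "top" or "wrist"; returns a dict with "color" (480x640x3 uint8, red, green, blue), "z_map" (480x640 float32, m along the optical axis (not along the pixel's ray), 0 where there is no reading), "intrinsics" (3x3 intrinsics, pixels), "rvec" (rotation vector, rad) and "tvec" (3), from world to camera coordinates, as OpenCV has them. Camera axes: x right, y down, z forward; pixel columns grow to the right and rows downward; lengths in m; the calibration is good to about 2 mm. A picture is of the moment at which its call begins.
- close_job(): hands the job in, once; it reports no verdict.
The state is a dict: "clock": time; "joint_pos": joint angles; "qvel": joint speeds; "tau": joint torques, N m; "tool_pos": TCP position; "orientation": TCP orientation; "force": force on the tool from outside, world axes, zero at the start; "moment": the same for the moment, N m; "opening": finger opening in m.
Only numpy, scipy, OpenCV 4.12 (cv2) and the standard library are available. Lean on these libraries where they do the work, as an engineer would, in place of code of your own. Each camera call takes 0.05 s, during which the arm holds its last target. There are 200 camera calls.

## Task

Get the crank pencil sharpener in the drawer ready for a colouring pencil: set its point selector to 4, and pull the sprung front carriage out to its stop so that the catch holds it out. Leave the other things in the drawer lying where they are.

Things in the scene. Friction and masses are not known exactly. Their poses are not given: they have to be found in the camera images.
- sharpener: Hand-crank pencil sharpener, slate-grey metal housing, held immovably on the drawer bottom by a round black suction foot (88 mm diameter). Origin: centre of the foot's underside, on the drawer bottom (6 mm above world z = 0). Own axes: -x out of the front (pencil side, turned roughly to the robot), +x to the crank at the rear, +y its left, z up. Loose things near it are under 15 mm high.
- housing_top (a point): Centre of the flat, bare top of the sharpener's upper housing, z 98 mm over the sharpener's origin. In the sharpener's frame the housing spans x -44 to +18 mm and y -34 to +34 mm. Axes as the sharpener's.
- drum_top (a point): Top of the drum behind the housing, z 94 mm: radius 24 mm about the sharpener's lengthwise (x) axis at z 70 mm, from x 18 to 40 mm. Rows of 1 to 5 raised white dots on it, 16 degrees apart, mark the selector's notches, 1 at the sharpener's +y side. Axes as the sharpener's.
- tabs_back (a point): Middle of the rear face of the carriage's two finger tabs: x -46.5 mm, y 0, z 115 mm in the sharpener's frame when the carriage is in. The black upright tabs stand side by side (y), each 5 mm thick (x), 15 mm wide, 8 mm apart, 38 mm over both; tops at z 125 mm, 27 mm over the housing's top, with free room behind them above the housing for a finger to hook them. Axes as the sharpener's.
- carriage (a joint): How far the sprung carriage (bright face plate at the front, 58 mm wide, z 52 to 103 mm, with the tabs on top) is out, m: 0 in, 0.038 at its stop; it slides along the sharpener's -x. The spring pulls back with 2.3 N at 0, 5.7 N at the stop. From 0.034 out a catch drops in and then holds it at about 0.034 when let go; let go earlier, it flies back in.
- selector_axis (a point): Centre of the selector collar, x 46 mm, z 70 mm in the sharpener's frame. Black knurled collar, 26 mm radius, from x 41 to 51 mm, turning about the sharpener's lengthwise (x) axis. The crank's hub (10 mm radius) starts behind it at x 56 mm.
- selector_tip (a point): Top of the selector's thumb tab, 49 mm from the collar's axis, x 46 mm in the sharpener's frame (z 119 mm when upright). The tab is a black plate, 9 mm along x by 6 mm, that stands out 23 mm beyond the collar; there is free room above the drum and collar (tops at z 94 and 96 mm) on both sides of it for a finger to push it sideways.
- selector (a joint): Angle of the selector, rad, in five sprung notches: setting 1 at -0.56, 2 at -0.28, 3 at 0, 4 at +0.28, 5 at +0.56; end stops at -0.6 and +0.6. The tab is upright at 0 and leans to the sharpener's +y at setting 1, to its -y at 5. Let go between two notches, it snaps to the nearer one; it takes about 3 N at the tab to leave a notch. It starts at 1, 2 or 3.
- crank (a joint): Angle of the crank behind the selector, rad: 0 hanging straight down; it starts within 1.3 of that, turns if pushed and does not matter. Steel arm from the hub at z 70 mm, 45 mm to the knob, which reaches back to x 101 mm in the sharpener's frame.
- slide_stick: Lime-green memory stick, 58 x 19 x 10 mm, lying loose beside the sharpener: a bystander. Origin: centre of its underside.
- bamboo_drive: Bamboo-cased memory drive, 65 x 22 x 12 mm, a loose bystander. Origin: near the centre of its underside.
- slider_drive: Rose-gold memory drive with a thumb slider, 54 x 18 x 10 mm with a 13 mm plug, a loose bystander. Origin: centre of the case's underside.
- print_drive: Black fingerprint-reader drive, 56 x 20 x 10 mm with an 11 mm plug, a loose bystander. Origin: centre of the case's underside.
- pencil: Pencil, 174 mm long, 7 mm thick, lying loose in front of the sharpener: a bystander. Origin: mid-length, underside.
- eraser: Eraser in a card sleeve, 45 x 20 x 12 mm, a loose bystander. Origin: centre of its underside.
- drawer_floor (a point): The open drawer, fixed: white bottom at world z = 0.006, inside from x 0.25 to 0.89 m and y -0.42 to +0.42 m; sides and back 115 mm high, front (robot side) 135 mm, all over world z = 0; wooden rails 140 mm high outside the sides. A closed grey organiser box, 70 mm high, stands at its back. This point: on the bottom at x 0.57, y 0.

How it is judged:
By the outcome, as a careful person would: the job done as asked, in the order asked, and still so for the second after the job is handed in, with the robot touching nothing.
It also fails if it takes over 45 s, if anything falls off the work surface, if the arm or the gripper's body presses on something with over 40 N, if the wrist force passes 120 N, or if a joint passes its speed limit or range.

## Working session

There is one attempt and no reset: what is moved stays moved. The work goes in short steps, Python scripts to look and compute and a shell command to move; the robot and the scene stay as the last step left them, time stands still between calls to the robot, and variables do not carry over. Pictures are saved under pics/ and viewed, about 8 in all and at most 12, crops included, and the job is handed in when it is done.

```bash
mkdir -p pics; ls
python3 - <<'E'
from plant import *
import cv2, numpy as np
print(get_obs())
for n in("top","side"):
    s=snapshot(n); cv2.imwrite(f"pics/{n}0.png",s["color"][:,:,::-1]); np.savez(f"{n}0.npz",**s)
    R=cv2.Rodrigues(np.array(s["rvec"]))[0]; print(n,-R.T@np.array(s["tvec"]),s["intrinsics"])
E
```

```text
pics
{'clock': 0.0, 'joint_pos': array([ 8.89292931e+01,  2.05923119e+01,  6.33826486e-01, -1.85633070e-02,
       -7.01350786e+01, -1.65057174e+01]), 'qvel': array([-0.03067043, -0.09408774,  0.00874758, -0.04669653,  0.04316127,
        0.11445189]), 'tau': array([ 6.83572307e-04, -5.82715702e+01,  2.93057334e+01,  6.99730799e+00,
        7.06884879e-03, -1.45002259e-04]), 'tool_pos': array([0.20374062, 0.64303808, 0.23961806]), 'orientation': array([-1.79990147e+02, -9.46665240e-02, -1.07582755e+02]), 'force': array([-0.55654978,  0.29462284, -0.70754201]), 'moment': array([0.03666121, 0.00517496, 0.01441018]), 'opening': 0.08727489083279248}
top [0.47758325 0.07176324 0.99871634] [[583.21241252   0.         313.51624811]
 [  0.         583.21241252 232.54747466]
 [  0.           0.           1.        ]]
side [ 0.19574859 -0.35148912  0.7231036 ] [[597.60979802   0.         314.40031057]
 [  0.         597.60979802 233.90117511]
 [  0.           0.           1.        ]]
```

View pics/top0.png

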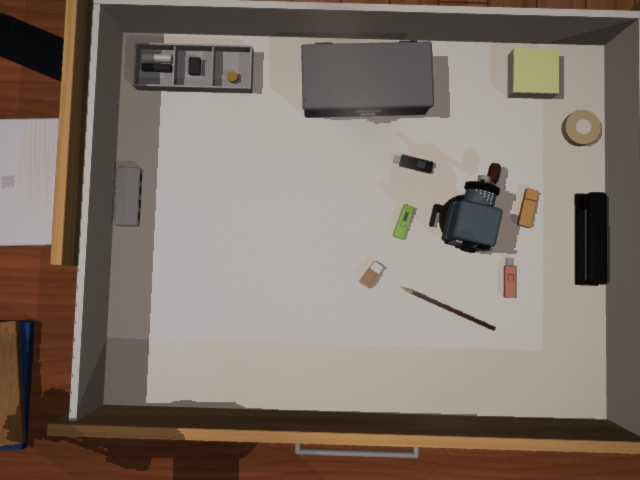

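View pics/side0.png

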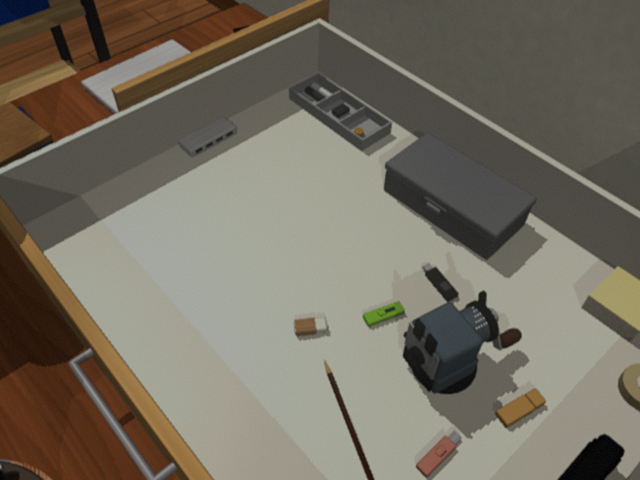

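```bash
cat > h.py <<'E'
import numpy as np, cv2
def cloud(s):
    z=np.asarray(s["z_map"]);K=np.asarray(s["intrinsics"]);R=cv2.Rodrigues(np.asarray(s["rvec"]))[0]
    v,u=np.mgrid[:480,:640]
    P=np.stack([(u-K[0,2])*z/K[0,0],(v-K[1,2])*z/K[1,1],z],-1)
    return (P-np.asarray(s["tvec"]))@R
E
python3 - <<'E'
from h import *
for n,c in(("top",(410,140,120,130)),("side",(380,250,160,160))):
    s=np.load(n+"0.npz");P=cloud(s);x,y,w,h=c
    im=s["color"][y:y+h,x:x+w,::-1];cv2.imwrite(f"pics/{n}c.png",cv2.resize(im,None,fx=4.5 if n=="top" else 3.7,fy=4.5 if n=="top" else 3.7,interpolation=cv2.INTER_CUBIC))
    Q=P[y:y+h,x:x+w].reshape(-1,3)
    print(n,"floor",np.median(P[300:330,200:300,2]) if n=="top" else '')
    t=Q[(abs(Q[:,2]-.104)<.004)]; r=cv2.minAreaRect((t[:,:2]*1000).astype(np.float32)); print(len(t),r,t[:,2].mean())
    t=Q[Q[:,2]>.113]; print("tall",len(t)); print(np.round(t[::max(1,len(t)//30)],4))
E
```

```text
top floor 0.006446390989382423
1827 ((575.8486328125, -178.8790740966797), (67.5655517578125, 102.12443542480469), 77.2978286743164) 0.10402859314443648
tall 206
[[ 0.4776  0.0718  0.9987]
 [ 0.4776  0.0718  0.9987]
 [ 0.4776  0.0718  0.9987]
 [ 0.4776  0.0718  0.9987]
 [ 0.6265 -0.1754  0.1222]
 [ 0.6245 -0.1732  0.1247]
 [ 0.6235 -0.1741  0.1215]
 [ 0.6215 -0.1748  0.1244]
 [ 0.6207 -0.1789  0.1207]
 [ 0.4776  0.0718  0.9987]
 [ 0.4776  0.0718  0.9987]
 [ 0.4776  0.0718  0.9987]
 [ 0.4776  0.0718  0.9987]
 [ 0.4776  0.0718  0.9987]
 [ 0.4776  0.0718  0.9987]
 [ 0.5327 -0.1512  0.1317]
 [ 0.5319 -0.1504  0.1174]
 [ 0.5315 -0.1565  0.1285]
 [ 0.5302 -0.1495  0.1207]
 [ 0.5298 -0.1558  0.1313]
 [ 0.5301 -0.1647  0.1313]
 [ 0.5284 -0.1561  0.1301]
 [ 0.5291 -0.1733  0.1271]
 [ 0.527  -0.1593  0.1293]
 [ 0.5275 -0.1733  0.1273]
 [ 0.5275 -0.1807  0.1325]
 [ 0.526  -0.1755  0.13  ]
 [ 0.5261 -0.1837  0.1326]
 [ 0.5246 -0.1737  0.1259]
 [ 0.5246 -0.1812  0.1309]
 [ 0.5233 -0.1771  0.1246]
 [ 0.5232 -0.184   0.1315]
 [ 0.5218 -0.1846  0.1296]
 [ 0.4776  0.0718  0.9987]
 [ 0.4776  0.0718  0
[... 320 characters left out ...]
 0.6252 -0.1822  0.1139]
 [ 0.1957 -0.3515  0.7231]
 [ 0.5317 -0.1536  0.1325]
 [ 0.5319 -0.1567  0.1317]
 [ 0.53   -0.1571  0.1299]
 [ 0.5313 -0.1519  0.1177]
 [ 0.527  -0.1599  0.13  ]
 [ 0.5278 -0.1623  0.1299]
 [ 0.527  -0.163   0.1295]
 [ 0.5279 -0.1641  0.1276]
 [ 0.5288 -0.1579  0.1145]
 [ 0.5285 -0.166   0.1227]
 [ 0.5304 -0.1669  0.1173]
 [ 0.5263 -0.1772  0.1304]
 [ 0.5256 -0.1782  0.1281]
 [ 0.5264 -0.1818  0.1297]
 [ 0.5256 -0.1769  0.1197]
 [ 0.5235 -0.1808  0.125 ]
 [ 0.5234 -0.1836  0.1264]
 [ 0.5227 -0.1866  0.1289]
 [ 0.5232 -0.1891  0.1295]
 [ 0.5228 -0.1865  0.122 ]
 [ 0.5234 -0.1881  0.1188]
 [ 0.1957 -0.3515  0.7231]
 [ 0.1957 -0.3515  0.7231]
 [ 0.1957 -0.3515  0.7231]]
```

View pics/topc.png

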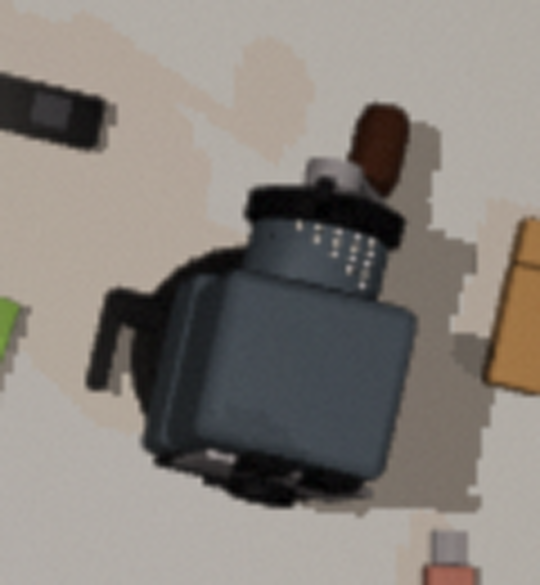

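View pics/sidec.png

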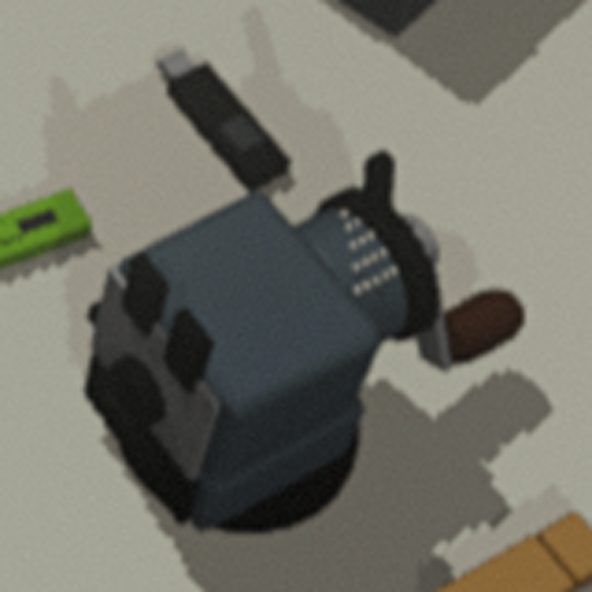

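Run:
```python
from h import *
for n in("top","side"):
    s=np.load(n+"0.npz");P=cloud(s).reshape(-1,3);P=P[(np.hypot(P[:,0]-.576,P[:,1]+.18)<.12)&(P[:,2]<.14)]
    H=P[abs(P[:,2]-.104)<.0025]
    best=None
    for a in np.arange(-17,-9,.25):
        r=np.radians(a);X=H[:,0]*np.cos(r)+H[:,1]*np.sin(r);Y=-H[:,0]*np.sin(r)+H[:,1]*np.cos(r)
        w=np.percentile(Y,99)-np.percentile(Y,1)
        if best is None or w<best[0]: best=(w,a)
    print(n,best)
    for a in(best[1],-13):
        r=np.radians(a);R=np.array([[np.cos(r),np.sin(r)],[-np.sin(r),np.cos(r)]])
        q=H[:,:2]@R.T; ym=(np.percentile(q[:,1],.7)+np.percentile(q[:,1],99.3))/2
        m=abs(q[:,1]-ym)>24; m2=abs(abs(q[:,1]-ym)-27)<5
        e=np.percentile(q[m2,0],[1,99]); 
        xo=e.mean()+.013; o=R.T@[xo,ym]
        print(a,"xext",e,e[1]-e[0],"width",np.percentile(q[:,1],[.7,99.3]),"origin",o)
        L=(P[:,:2]-o)@R.T
        T=P[:,2]>.114
        f=T&(L[:,0]<-30); print("tabs x",np.percentile(L[f,0],[3,50,97]),"y",np.percentile(L[f,1],[2,98]))if 0 else None
        f=T&(L[:,0]<-.03);g=T&(L[:,0]>.03)
        print(" tabs x",np.percentile(L[f,0],[3,50,97]).round(4),"y",np.percentile(L[f,1],[2,98]).round(4))
        g=(L[:,0]>.038)&(L[:,0]<.055)&(P[:,2]>.106);print(" sel x",np.percentile(L[g,0],[3,50,97]).round(4),"y",L[g,1].mean().round(4),"zmax",P[g,2].max(),"ang",np.degrees(np.median(np.arctan2(L[g,1],P[g,2]-.076))))
```

```text
top (np.float64(0.06371137159340587), np.float64(-10.5))Traceback (most recent call last):
  File "<stdin>", line 15, in <module>
    return _quantile_unchecked(
        a, q, axis, out, overwrite_input, method, keepdims, weights)
    return _ureduce(a,
                    func=_quantile_ureduce_func,
    ...<5 lines>...
                    overwrite_input=overwrite_input,
                    method=method)
    r = func(a, **kwargs)
    result = _quantile(arr,
                       quantiles=q,
    ...<2 lines>...
                       out=out,
                       weights=wgt)
    slices_having_nans = np.isnan(arr[-1, ...])
                                  ~~~^^^^^^^^^
IndexError: index -1 is out of bounds for axis 0 with size 0
```

```bash
cat > fit.py <<'E'
from h import *
def fit(s,o=np.array([.575,-.179]),a=-13.):
    P=cloud(s).reshape(-1,3);P=P[(np.hypot(P[:,0]-.576,P[:,1]+.18)<.12)&(P[:,2]<.14)]
    H=P[abs(P[:,2]-.104)<.003]
    for _ in range(4):
        r=np.radians(a);R=np.array([[np.cos(r),np.sin(r)],[-np.sin(r),np.cos(r)]])
        L=(H[:,:2]-o)@R.T; m=(L[:,0]>-.036)&(L[:,0]<.012); l=L[m]
        # edges: per x-bin extremes of y
        B=np.digitize(l[:,0],np.arange(-.036,.012,.003)); E=[]
        for b in np.unique(B):
            q=l[B==b]; E.append((q[:,0].mean(),q[:,1].min(),q[:,1].max()))
        E=np.array(E); p=np.polyfit(E[:,0],(E[:,1]+E[:,2])/2,1)
        a+=np.degrees(np.arctan(p[0])); dy=np.median((E[:,1]+E[:,2])/2)
        f=L[(abs(abs(L[:,1]-dy)-.028)<.004)&(L[:,0]<.03)]; e=np.percentile(f[:,0],[1,99]); dx=e.mean()+.013
        o=o+R.T@[dx,dy]
    r=np.radians(a);R=np.array([[np.cos(r),np.sin(r)],[-np.sin(r),np.cos(r)]])
    return o,a,R,P,(np.median(E[:,2]-E[:,1]),e[1]-e[0])
def report(s,**k):
    o,a,R,P,q=fit(s,**k);print("origin",o.round(4),"yaw",round(a,2),"w,l",q)
    parts(P,o,R)
def parts(P,o,R):
    L=(P[:,:2]-o)@R.T;T=P[:,2]>.114
    f=T&(L[:,0]<-.03);print(" tabs x",np.percentile(L[f,0],[3,50,97]).round(4),"y",np.percentile(L[f,1],[2,98]).round(4))
    g=(L[:,0]>.036)&(L[:,0]<.056)&(P[:,2]>.107);print(" sel n",g.sum(),"x",np.percentile(L[g,0],[3,50,97]).round(4),"y",np.percentile(L[g,1],[3,50,97]).round(4),"zmax",P[g,2].max(),"ang",np.degrees(np.median(np.arctan2(L[g,1],P[g,2]-.076))))
E
python3 - <<'E'
from fit import *
for n in("top","side"): report(np.load(n+"0.npz"))
E
```

```text
origin [ 0.5744 -0.1786] yaw -12.32 w,l (np.float64(0.06527422504336554), np.float64(0.06006511634110594))
 tabs x [-0.0505 -0.048  -0.045 ] y [-0.0181  0.0185]
 sel n 34 x [0.0432 0.0469 0.0518] y [0.0066 0.0123 0.016 ] zmax 0.12663328640646604 ang 15.17945338545413
origin [ 0.5725 -0.1806] yaw -11.93 w,l (np.float64(0.0642558085339431), np.float64(0.06493105647634097))
 tabs x [-0.0482 -0.0465 -0.0428] y [-0.0184  0.0181]
 sel n 106 x [0.0453 0.0484 0.0542] y [0.0063 0.0102 0.0151] zmax 0.12589525635197965 ang 13.633916369869983
```

```bash
cat > go.py <<'E'
# go.py sx sy tcpz(mm, world) -> shift/turn shares from the measured pose
import sys,numpy as np
from plant import *
from scipy.spatial.transform import Rotation as Ro
O=np.array([.5735,-.1795]);A=np.radians(-12.2);S=np.array([[np.cos(A),-np.sin(A)],[np.sin(A),np.cos(A)]])
g=get_obs();p=np.array(g["tool_pos"]);R=Ro.from_euler("xyz",g["orientation"],degrees=True)
print("t",g["clock"],"in sharpener mm",((p[:2]-O)@S*1000).round(1),"z",round(p[2]*1000,1),"F_s",(np.array(g["force"])[:2]@S).round(1),g["force"][2].round(1),"open",g["opening"])
if len(sys.argv)>3:
    x,y,z=[float(v)/1000 for v in sys.argv[1:4]]
    d=np.r_[O+S@[x,y],z]-p
    T=Ro.from_euler("xyz",[180,0,-102.2],degrees=True)
    print("shift",(R.inv().apply(d)/.2).round(3),"turn",((R.inv()*T).as_rotvec(degrees=True)/360).round(4))
E
python3 go.py 46 -20 240
```

```text
t 0.1 in sharpener mm [-535.2  725.9] z 239.7 F_s [ 0.2 -0.5] -1.0 open 0.08750247837326662
shift [ 3.44  -3.243  0.004] turn [-0.     -0.0002 -0.015 ]
```

```bash
H="python3 -m handwheel"
$H '[[[0.7,-0.66,0],[0,0,-0.015]],[[0.7,-0.66,0],[0,0,-0.015]],[[0.7,-0.66,0],[0,0,-0.015]],[[0.7,-0.66,0],[0,0,-0.015]],[[0.7,-0.66,0],[0,0,-0.015]]]'
python3 go.py 46 -20 240
```

```text
clock: 0.52
tool_pos: [0.2881, 0.4666, 0.2403]
orientation: [180.0, -0.1, -102.2]
force: [-0.3, -0.0, 0.2]
opening: 0.0878
t 0.5167 in sharpener mm [-415.5  571.2] z 240.3 F_s [-0.3 -0.1] 0.2 open 0.08779766160419603
shift [ 2.955 -2.309  0.004] turn [ 0.     -0.0002 -0.0001]
```

```bash
H="python3 -m handwheel"
$H '[[[0.7,-0.55,0],[0,0,0]],[[0.7,-0.55,0],[0,0,0]],[[0.7,-0.55,0],[0,0,0]],[[0.7,-0.55,0],[0,0,0]],[[0.7,-0.55,0],[0,0,0]]]' >/dev/null
$H '[[[0.7,-0.55,0],[0,0,0]],[[0.7,-0.55,0],[0,0,0]],[[0.7,-0.55,0],[0,0,0]],[[0.7,-0.55,0],[0,0,0]],[[0.7,-0.55,0],[0,0,0]]]' >/dev/null
$H '[[[0.7,-0.55,0],[0,0,0]],[[0.7,-0.55,0],[0,0,0]],[[0.7,-0.55,0],[0,0,0]],[[0.7,-0.55,0],[0,0,0]],[[0.7,-0.55,0],[0,0,0]]]'
python3 go.py 46 -20 240
```

```text
clock: 1.77
tool_pos: [0.5227, -0.014, 0.24]
orientation: [180.0, -0.1, -102.3]
force: [0.6, 0.2, 0.7]
opening: 0.0878
t 1.7667 in sharpener mm [-84.6 151. ] z 240.0 F_s [0.6 0.3] 0.7 open 0.08784462771329876
shift [ 0.854 -0.655  0.001] turn [ 0.0001 -0.0002 -0.0004]
```

```bash
H="python3 -m handwheel"
$H '[[[0.8,-0.6,0],[0,0,0]],[[0.8,-0.6,0],[0,0,0]],[[0.8,-0.6,0],[0,0,0]],[[0.8,-0.6,0],[0,0,0]],[[0.8,-0.6,0],[0,0,0]]]' >/dev/null
$H '[[[0,0,0],[0,0,0]],[[0,0,0],[0,0,0]],[[0,0,0],[0,0,0]]]'
python3 - <<'E'
from plant import *
from fit import *
for n in("top","side","wrist"):
    s=snapshot(n); np.savez(f"{n}1.npz",**s)
    if n!="top": 
        cv2.imwrite(f"pics/{n}1.png",s["color"][:,:,::-1])
    try: report(s)
    except Exception as e: print(n,e)
E
python3 go.py 46 -20 180
```

```text
clock: 2.43
tool_pos: [0.6046, -0.1917, 0.2398]
orientation: [179.9, 0.0, -102.2]
force: [-0.0, 0.4, -0.6]
opening: 0.0878
top too many indices for array: array is 1-dimensional, but 2 were indexed
origin [ 0.5723 -0.1808] yaw -12.54 w,l (np.float64(0.06432383636337714), np.float64(0.06526524011469706))
 tabs x [-0.0481 -0.0465 -0.0426] y [-0.0185  0.0182]
 sel n 105 x [0.045  0.049  0.0542] y [0.0071 0.011  0.016 ] zmax 0.12591934025319557 ang 14.572275077210548
origin [ 0.5774 -0.179 ] yaw -12.23 w,l (np.float64(0.06554737004674062), np.float64(0.05708867657243007))
wrist index -1 is out of bounds for axis 0 with size 0
t 2.5833 in sharpener mm [32.9 -4.3] z 240.9 F_s [-0.6 -0.3] -0.3 open 0.08733048326395718
shift [ 0.079 -0.065  0.304] turn [-0.      0.      0.0003]
```

View pics/wrist1.png

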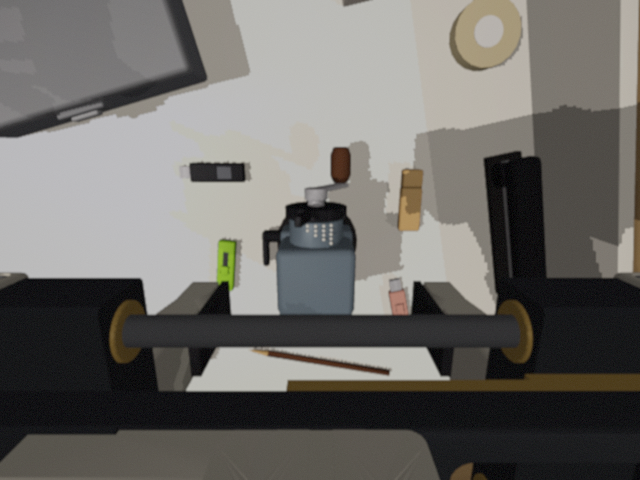

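```bash
H="python3 -m handwheel"
$H '[[[0.08,-0.065,0.15],[0,0,0]],[[0.08,-0.065,0.3],[0,0,0]],[[0.08,-0.065,0.3],[0,0,0]],[[0.08,-0.065,0.3],[0,0,0]],[[0.08,-0.065,0.3],[0,0,0]]]'
python3 go.py 46 -20 124
```

```text
clock: 3.0
tool_pos: [0.6149, -0.2096, 0.1824]
orientation: [-179.9, -0.0, -102.1]
force: [0.9, -0.3, -0.2]
opening: 0.0874
t 3.0 in sharpener mm [ 46.9 -20.7] z 182.4 F_s [ 1.  -0.1] -0.2 open 0.08738141153023178
shift [-0.004  0.005  0.292] turn [-0.0003 -0.0001  0.0003]
```

```bash
H="python3 -m handwheel"
$H '[[[0,0,0.1],[0,0,0]],[[0,0,0.2],[0,0,0]],[[0,0,0.28],[0,0,0]],[[0,0,0.28],[0,0,0]],[[0,0,0.28],[0,0,0]]]'
python3 go.py 46 -50.6 124
python3 - <<'E'
from plant import *
from fit import *
s=snapshot("side");cv2.imwrite("pics/side2.png",cv2.resize(s["color"][200:400,360:600,::-1],None,fx=3,fy=3,interpolation=cv2.INTER_CUBIC))
E
```

```text
clock: 3.42
tool_pos: [0.6149, -0.2099, 0.1262]
orientation: [-179.9, -0.0, -102.1]
force: [0.7, 0.4, 0.4]
opening: 0.0877
t 3.4167 in sharpener mm [ 46.9 -20.9] z 126.2 F_s [0.6 0.5] 0.4 open 0.08766899106370084
shift [0.148 0.005 0.011] turn [-0.0002 -0.      0.0002]
```

View pics/side2.png

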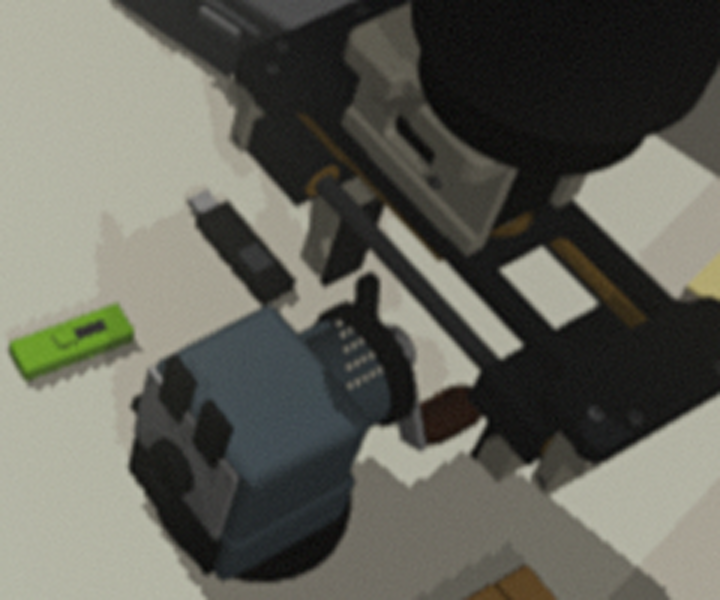

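```bash
H="python3 -m handwheel"
$H '[[[0.03,0,0],[0,0,0]],[[0.06,0,0],[0,0,0]],[[0.09,0,0],[0,0,0]],[[0.12,0,0],[0,0,0]],[[0.148,0,0],[0,0,0]]]'
$H '[[[0,0,0],[0,0,0]],[[0,0,0],[0,0,0]]]'
python3 go.py 46 -20 126
python3 - <<'E'
from plant import *
from fit import *
O=np.array([.5735,-.1795]);a=np.radians(-12.2);R=np.array([[np.cos(a),np.sin(a)],[-np.sin(a),np.cos(a)]])
s=snapshot("side");cv2.imwrite("pics/side3.png",cv2.resize(s["color"][200:400,360:600,::-1],None,fx=3,fy=3,interpolation=cv2.INTER_CUBIC))
E
```

```text
clock: 3.88
tool_pos: [0.6106, -0.2351, 0.1268]
orientation: [-179.7, 0.4, -102.2]
force: [3.6, 40.2, 12.5]
opening: 0.0877
clock: 4.05
tool_pos: [0.6102, -0.2363, 0.1268]
orientation: [-179.7, 0.2, -102.1]
force: [0.3, -0.2, 1.0]
opening: 0.0877
t 4.05 in sharpener mm [ 47.9 -47.8] z 126.8 F_s [ 0.3 -0.1] 1.0 open 0.08773761942345044
shift [-0.139  0.009  0.005] turn [-0.0007  0.0006  0.0003]
```

View pics/side3.png

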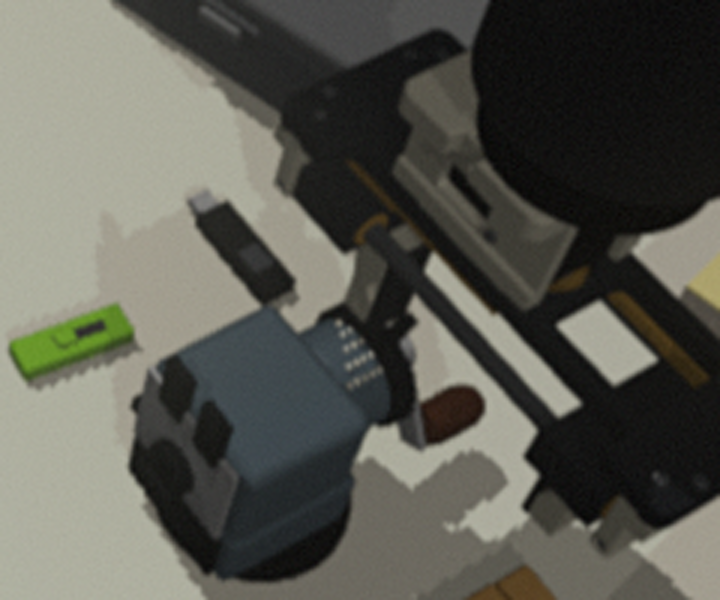

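```bash
H="python3 -m handwheel"
$H '[[[-0.04,0,0],[0,0,0]],[[-0.08,0,0],[0,0,0]],[[-0.12,0,0],[0,0,0]],[[-0.15,0,0],[0,0,0]],[[-0.15,0,0],[0,0,0]]]'
python3 go.py 46 -50 126
python3 - <<'E'
from plant import *
from fit import *
s=snapshot("side");report(s)
cv2.imwrite("pics/side4.png",cv2.resize(s["color"][250:400,400:600,::-1],None,fx=4,fy=4,interpolation=cv2.INTER_CUBIC))
E
```

```text
clock: 4.52
tool_pos: [0.6146, -0.2087, 0.1246]
orientation: [180.0, -0.0, -102.1]
force: [0.1, 0.3, 0.2]
opening: 0.0874
t 4.5167 in sharpener mm [ 46.3 -19.8] z 124.6 F_s [0.1 0.4] 0.2 open 0.0873758469819828
shift [ 0.151  0.002 -0.007] turn [ 0.     -0.      0.0002]
origin [ 0.5723 -0.1808] yaw -12.47 w,l (np.float64(0.06445573553092096), np.float64(0.06497094379155625))
 tabs x [-0.0481 -0.0465 -0.0425] y [-0.0184  0.0184]
 sel n 507 x [0.0362 0.0384 0.0533] y [-0.0786  0.0244  0.039 ] zmax 0.13984471981821833 ang 22.13131695988632
```

View pics/side4.png

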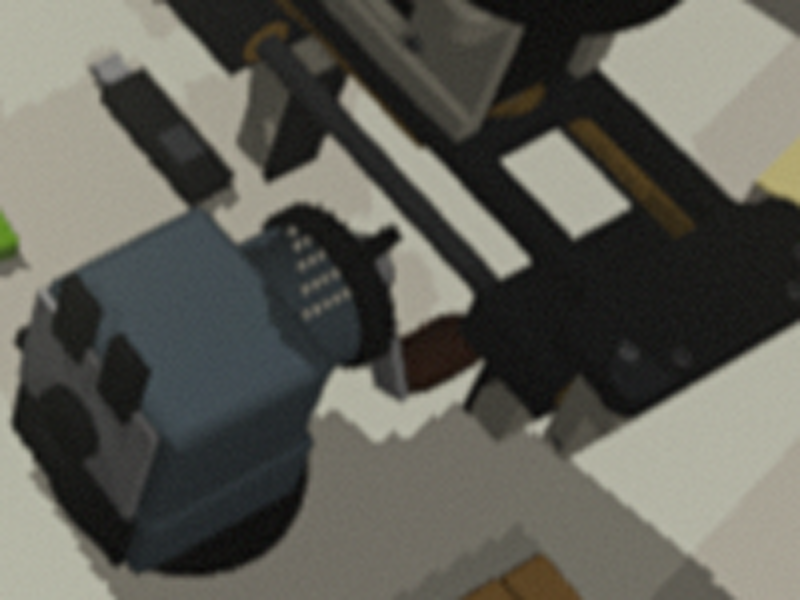

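Run:
```python
from plant import *
from fit import *
s=snapshot("side");np.savez("side4.npz",**s);o,a,R,P,_=fit(s)
L=(P[:,:2]-o)@R.T; Y=L[:,1];Z=P[:,2]-.076;r=np.hypot(Y,Z);th=np.degrees(np.arctan2(-Y,Z))
m=(L[:,0]>.036)&(L[:,0]<.058)&(abs(Y)<.045)&(Y<.015)&(r>.031)&(r<.052)&(Z>0)
print(m.sum(),np.percentile(th[m],[5,25,50,75,95]),np.c_[L[m,0]*1e3,r[m]*1e3,th[m]][::8].round(1))
```

```text
73 [11.06288859 13.65551871 15.24675858 17.54537345 19.2718307 ] [[52.  47.1 11.7]
 [53.2 49.3 15.2]
 [54.  48.8 17. ]
 [52.3 46.5 16.7]
 [47.1 48.3 16.2]
 [46.8 41.7 14.6]
 [46.1 37.6 13.8]
 [45.3 33.9 12.8]
 [45.7 31.7 14.2]
 [49.9 31.2 20. ]]
```

```bash
H="python3 -m handwheel"
$H '[[[0,0,-0.15],[0,0,0]],[[0,0,-0.3],[0,0,0]],[[0,0,-0.3],[0,0,0]],[[-0.1,0.37,-0.3],[0,0,0]],[[-0.1,0.37,-0.3],[0,0,0]]]' 1
$H '[[[0,0,0],[0,0,0]],[[0,0,0],[0,0,0]],[[0,0,0],[0,0,0]],[[0,0,0],[0,0,0]]]'
python3 go.py -27 0 126
```

```text
clock: 5.03
tool_pos: [0.5455, -0.1747, 0.1836]
orientation: [179.9, -0.0, -102.3]
force: [0.1, 1.4, -0.6]
opening: 0.0599
clock: 5.37
tool_pos: [0.5471, -0.1749, 0.1848]
orientation: [-180.0, -0.0, -102.2]
force: [-0.3, -0.2, 0.4]
opening: 0.0331
t 5.3667 in sharpener mm [-26.8  -1.1] z 184.8 F_s [-0.3 -0.3] 0.4 open 0.033067951910961756
shift [-0.006  0.001  0.294] turn [-0.0001 -0.      0.    ]
```

```bash
H="python3 -m handwheel"
$H '[[[-0.005,0,0],[0,0,0]],[[-0.005,0,0],[0,0,0]],[[-0.005,0,0],[0,0,0]],[[-0.005,0,0],[0,0,0]],[[-0.005,0,0.05],[0,0,0]]]'
$H '[[[0,0,0.1],[0,0,0]],[[0,0,0.17],[0,0,0]],[[0,0,0.24],[0,0,0]],[[0,0,0.24],[0,0,0]],[[0,0,0.24],[0,0,0]]]'
python3 go.py -37 0 126
python3 - <<'E'
from plant import *
from fit import *
s=snapshot("side")
cv2.imwrite("pics/side5.png",cv2.resize(s["color"][230:400,360:580,::-1],None,fx=3.5,fy=3.5,interpolation=cv2.INTER_CUBIC))
E
```

```text
clock: 5.78
tool_pos: [0.5478, -0.1739, 0.1759]
orientation: [-179.8, 0.0, -102.2]
force: [1.4, 0.0, 1.2]
opening: 0.002
clock: 6.2
tool_pos: [0.5459, -0.1737, 0.1256]
orientation: [179.9, -0.0, -102.2]
force: [-0.2, 0.3, 0.3]
opening: 0.0003
t 6.2 in sharpener mm [-28.2  -0.1] z 125.6 F_s [-0.3  0.2] 0.3 open 0.0002706194553563476
shift [-0.001  0.044 -0.002] turn [ 0.0003 -0.0001  0.0001]
```

View pics/side5.png

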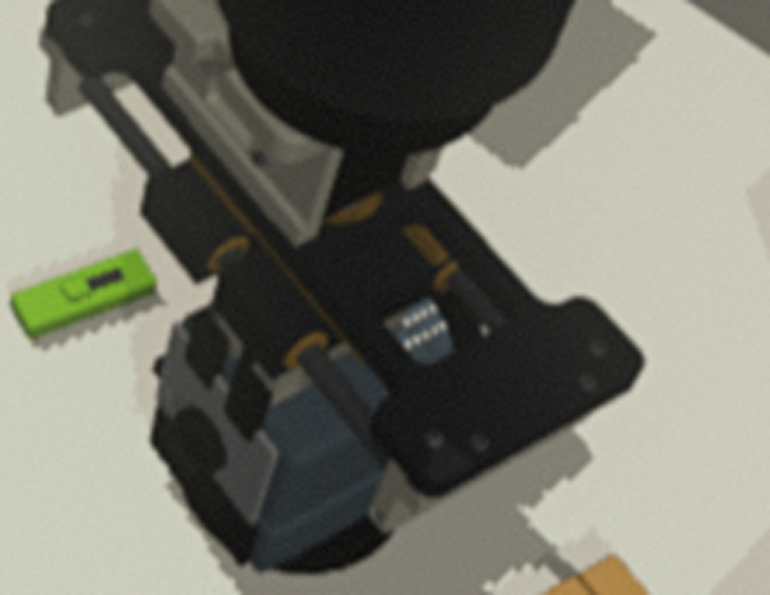

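```bash
H="python3 -m handwheel"
$H '[[[0,0.02,0],[0,0,0]],[[0,0.04,0],[0,0,0]],[[0,0.06,0],[0,0,0]],[[0,0.08,0],[0,0,0]],[[0,0.08,0],[0,0,0]]]'
python3 go.py
$H '[[[0,0.02,0],[0,0,0]],[[0,0.04,0],[0,0,0]],[[0,0.06,0],[0,0,0]],[[0,0.08,0],[0,0,0]],[[0,0.09,0],[0,0,0]]]'
python3 go.py
```

```text
clock: 6.67
tool_pos: [0.5309, -0.1701, 0.1274]
orientation: [-179.9, 0.0, -102.2]
force: [2.8, -0.1, 0.7]
opening: 0.0003
t 6.6667 in sharpener mm [-43.6   0.2] z 127.4 F_s [2.8 0.5] 0.7 open 0.00033305840641958647
clock: 7.08
tool_pos: [0.5143, -0.1665, 0.1274]
orientation: [-179.8, 0.0, -102.1]
force: [6.3, -2.3, -1.8]
opening: 0.0006
t 7.0833 in sharpener mm [-60.6   0.2] z 127.4 F_s [ 6.7 -0.9] -1.8 open 0.0006423225480895363
```

```bash
H="python3 -m handwheel"
$H '[[[0,0.015,0],[0,0,0]],[[0,0.03,0],[0,0,0]],[[0,0.04,0],[0,0,0]],[[0,0.05,0],[0,0,0]],[[0,0.05,0],[0,0,0]]]'
python3 go.py
$H '[[[0,0.005,0],[0,0,0]],[[0,0.01,0],[0,0,0]],[[0,0.01,0],[0,0,0]]]'
python3 go.py
python3 - <<'E'
from plant import *
from fit import *
s=snapshot("side");o,a,R,P,_=fit(np.load("side4.npz"));P=cloud(s).reshape(-1,3);L=np.c_[(P[:,:2]-o)@R.T,P[:,2]-.006]
m=(abs(L[:,1])<.03)&(L[:,2]>.06)&(L[:,2]<.1)&(L[:,0]<-.047)&(L[:,0]>-.12);print(m.sum(),np.percentile(L[m,0],[5,25,50,75,95]))
E
```

```text
clock: 7.5
tool_pos: [0.5047, -0.1644, 0.1274]
orientation: [-179.8, 0.0, -102.1]
force: [4.9, -1.7, -1.0]
opening: 0.0003
t 7.5 in sharpener mm [-70.4   0.2] z 127.4 F_s [ 5.2 -0.6] -1.0 open 0.00032881914506180344
clock: 7.75
tool_pos: [0.5046, -0.1643, 0.1275]
orientation: [-179.6, 0.0, -102.1]
force: [11.8, -6.0, -8.3]
opening: 0.0004
t 7.75 in sharpener mm [-70.6   0.3] z 127.5 F_s [12.8 -3.3] -8.3 open 0.0004130635948431246
772 [-0.09056262 -0.08488506 -0.08355675 -0.08297051 -0.0576291 ]
```

```bash
H="python3 -m handwheel"
$H '[[[0,0.005,0],[0,0,0]],[[0,0.005,0],[0,0,0]]]'
python3 go.py
python3 - <<'E'
from plant import *
from fit import *
o,a,R,_,_=fit(np.load("side4.npz"))
for s in(np.load("side4.npz"),snapshot("side")):
    P=cloud(s).reshape(-1,3);L=np.c_[(P[:,:2]-o)@R.T,P[:,2]-.006]
    m=(abs(L[:,1])<.03)&(L[:,2]>.06)&(L[:,2]<.1)&(L[:,0]<-.03)&(L[:,0]>-.12)
    print(np.histogram(L[m,0]*1000,bins=np.arange(-96,-30,2)))
    t=(abs(L[:,1])<.03)&(L[:,2]>.106)&(L[:,2]<.13)&(L[:,0]<-.03)&(L[:,0]>-.12);print(np.percentile(L[t,0],[3,25,50]))
E
```

```text
clock: 7.97
tool_pos: [0.5045, -0.1643, 0.1275]
orientation: [-179.6, 0.0, -102.1]
force: [14.8, -8.1, -11.5]
opening: 0.0003
t 7.9667 in sharpener mm [-70.7   0.3] z 127.5 F_s [16.2 -4.8] -11.5 open 0.0002909830237943895
(array([  0,   0,   0,   0,   0,   0,   0,   0,   0,   0,   0,   0,   0,
         0,   0,   0,   0,   0,   0,   0,   0,  82,  60,  28, 116, 423,
        12,   2,  57,  50,  39,  34]), array([-96, -94, -92, -90, -88, -86, -84, -82, -80, -78, -76, -74, -72,
       -70, -68, -66, -64, -62, -60, -58, -56, -54, -52, -50, -48, -46,
       -44, -42, -40, -38, -36, -34, -32]))
[-0.04819894 -0.04731405 -0.04660525]
(array([  0,   0,  88,  46,  29,  93, 387,  12,   0,   0,   0,   3,   4,
         6,   6,  14,  15,   8,  10,   7,  11,   8,   9,   5,   1,   0,
         0,  12,  82,   1,   0,   0]), array([-96, -94, -92, -90, -88, -86, -84, -82, -80, -78, -76, -74, -72,
       -70, -68, -66, -64, -62, -60, -58, -56, -54, -52, -50, -48, -46,
       -44, -42, -40, -38, -36, -34, -32]))
[-0.08602061 -0.08534858 -0.08465502]
```

```bash
H="python3 -m handwheel"
$H '[[[0,-0.02,0],[0,0,0]],[[0,-0.04,0],[0,0,0]],[[0,-0.06,0],[0,0,0]],[[0,-0.09,0],[0,0,0]],[[0,-0.09,0],[0,0,0]]]'
python3 go.py
$H '[[[0,0,-0.1],[0,0,0]],[[0,0,-0.25],[0,0,0]],[[0,0,-0.4],[0,0,0]],[[-0.3,0,-0.5],[0,0,0]],[[-0.5,0,-0.5],[0,0,0]]]'
$H '[[[-0.2,0,0],[0,0,0]],[[-0.4,0,0],[0,0,0]],[[-0.6,0,0],[0,0,0]],[[-0.6,0,0],[0,0,0]],[[-0.6,0,0],[0,0,0]]]'
python3 - <<'E'
from plant import *
from fit import *
o,a,R,_,_=fit(np.load("side4.npz"))
s=snapshot("side");t=snapshot("top")
P=cloud(s).reshape(-1,3);L=np.c_[(P[:,:2]-o)@R.T,P[:,2]-.006]
t_=(abs(L[:,1])<.03)&(L[:,2]>.106)&(L[:,2]<.13)&(L[:,0]<-.03)&(L[:,0]>-.12);print("tabs",np.percentile(L[t_,0],[3,25,50]))
Y=L[:,1];Z=L[:,2]-.07;r=np.hypot(Y,Z);m=(L[:,0]>.036)&(L[:,0]<.058)&(abs(Y)<.045)&(r>.031)&(r<.052)&(Z>0)
print("sel",m.sum(),np.percentile(np.degrees(np.arctan2(-Y,Z))[m],[5,50,95]))
a=s["color"][230:480,280:600,::-1];b=t["color"][120:345,350:560,::-1]
cv2.imwrite("pics/fin.png",np.hstack([cv2.resize(a,(440,344)),cv2.resize(b,(321,344))]))
E
python3 go.py
```

```text
clock: 8.43
tool_pos: [0.5184, -0.1676, 0.1264]
orientation: [180.0, -0.0, -102.2]
force: [-0.3, -0.2, 0.5]
opening: 0.0004
t 8.4333 in sharpener mm [-56.4   0. ] z 126.4 F_s [-0.2 -0.3] 0.5 open 0.00037822407070214984
clock: 8.85
tool_pos: [0.5358, -0.0891, 0.2275]
orientation: [-179.8, 0.1, -102.4]
force: [1.1, -0.6, -0.6]
opening: 0.0003
clock: 9.27
tool_pos: [0.5602, 0.0309, 0.2239]
orientation: [179.9, -0.0, -102.0]
force: [-0.4, -0.8, 0.1]
opening: 0.0004
tabs [-0.08180956 -0.08103942 -0.08036052]
sel 72 [11.27693866 15.53218508 19.23341177]
t 9.3667 in sharpener mm [-57.4 200.7] z 224.1 F_s [-0.6 -0.3] 0.3 open 0.0002538096018635492
```

View pics/fin.png

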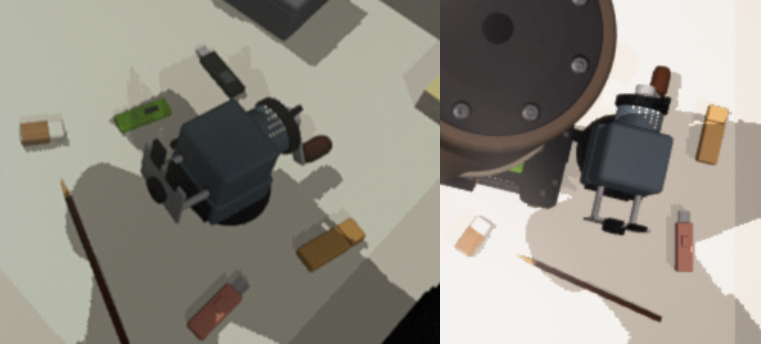

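```bash
python3 -c "
from plant import *
print(close_job())"
```

```text
the job is handed in; nothing more can be done
None
```

I set the selector to 4, then pulled the carriage out to its stop, where the catch now holds it. The job is handed in. The clock read about 9.4 s at the last check, against the 45 s limit.

- **Selector:** it started at setting 2. I pushed the thumb tab sideways with the inner face of an open finger. The last picture puts it at about 15.5° toward the sharpener's -y; setting 4 is 16°.
- **Carriage:** I hooked the tabs with the closed fingers. At the stop it measured 38 mm out, with the pull rising to about 16 N. After release the tabs sit about 34 mm out, where the catch should hold them.
- **Other things in the drawer:** they look unmoved in the last side and top views. I judged that by eye and did not measure it. In the top view the arm hid the black drive and most of the green stick, but both show in the side view.
- **Arm at hand-in:** it was clear of everything, about 0.2 m to the sharpener's left, with the force reading close to zero.

Two things were less clean. The force reading touched about 40 N on the finger, at the end of the selector push, and was back near zero two rows later. The side and top cameras also disagreed by about 2 mm on where the sharpener stood, which fits the stated calibration.

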